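# Tuck the long drain plate into the slide-staining basin

### The job

Put the long drain plate into the staining basin. It is longer than the basin's mouth, so tilt it, pass one end down under the lip at one end of the basin, lower the other end through the mouth, and slide it back to the middle so that it lies flat on the ledges with both ends tucked under the lips. Leave the short plate where it is, and let go.

Things in the scene. Friction and masses are not known exactly. Their poses are not given: they have to be found in the camera images.
- long_plate_grip (a point): Centre of the grip bar of the long drain plate: slotted aluminium, 180 (its x) x 100 (y) x 5 mm, 0.25 kg, lying on the bench, handle up (z). The handle stands at the plate's middle: a black upright bar 14 mm thick (x), 56 mm long (y), 30 mm tall on two thin posts. This point is 57 mm above the plate's underside; the bar spans 42 to 72 mm above it.
- short_plate_grip (a point): Centre of the grip bar of the short drain plate, 92 x 92 x 5 mm, with the same handle (point 57 mm above its underside, bar 14 mm thick along x). Too short for the basin's ledges: leave it where it is.
- basin: Slide-staining basin, a fixed steel trough 258 mm long (its x), 138 wide (y), 62 high; origin at the centre of its underside, z up. Inside 250 x 130 mm, floor at z = 6. Open mouth: x from -72 to +72 mm, full inner width. Beyond it each end is covered by a flat lip, underside z = 58, top z = 62, as far as the end wall. Both ends are alike.
- basin_seat (a point): Middle of the basin at the height of the ledges' tops, 30 mm above the basin's origin; axes as the basin's. Under each lip a flat white ledge at this height reaches from the end wall inwards to x = +50 or -50 mm: 28 mm of free height from ledge to lip. A plate lying flat can shift 35 mm from the middle to an end wall; within 18 mm both its ends are under the lips.
Not all that is in view belongs to the job. Leave any brown, orange or red look-alike of the part that bears long_plate_grip alone.

How it is judged:
By the outcome, as a careful person would: the job done as asked, in the order asked, and still so for the second after the job is handed in, with the robot touching nothing.
It also fails if it takes over 42 s, if anything falls off the work surface, if the arm or the gripper's body presses on something with over 40 N, if the wrist force passes 120 N, or if a joint passes its speed limit or range.

### The arm

A 6-joint arm with a two-finger parallel gripper is mounted at the origin on the work surface. World frame = base frame: x ahead of the robot, y to its left, z up, the work surface at z = 0. Lengths are in m, angles in degrees, forces in N, time in s.
With the tool pointing down it reaches from about 0.325 to 0.75 m from the base axis. Payload 7.6 kg.
Tool frame: the origin (TCP) lies where the fingers leave the gripper's body, on its centre line; the fingertips stand 73 mm ahead of it and the grasp point (between the pads) lies 54 mm ahead of it (manip.tip_extent is the distance from the TCP to the fingertips, in m); z points along the fingers, y is the direction in which the jaws open and shut (so a half turn about z gives the same grasp; the last joint's range is limited). The gripper opens to 85 mm and grips with 20 to 120 N. Pads are 22 mm wide; open, the fingers measure 114 mm over their backs; the gripper's body (76 mm by 85 mm) begins 54 mm behind the grasp point. The pads swing forward as they close: fully open they stand 13 mm farther back than shut.
Start: joints at [59.685, 2.991, 80.254, -0, 96.75, -4.028], TCP at [0.232, 0.471, 0.304] pointing down, gripper open.
Joint ranges: [-166.34, 166.34], [-52.06, 124.39], [6.96, 135.62], [-60.46, 240.46], [14.63, 156.25], [-167.68, 167.68]. Speed limits (degrees/s): [147.25, 147.25, 172.46, 180, 180, 180].

### API

Orientations are given as a 3x3 rotation matrix whose columns are the frame's x, y, z axes.
In Python, from bench import manip gives the robot as it stands.
- The arm moves only by the tool servo_tool, never from a script. Its argument "motion" is a list of rows, each a list of 3 entries, a list of its own where there are three numbers: the closure, from 0 (fully open) to 1 (shut), then the shift along the tool's x, y, z in mm, then the turn, a rotation vector about the tool's x, y, z in rad. In form: [[hand, [tx, ty, tz], [ax, ay, az]], ...]. A call has 1 to 10 rows; each row is the pose to reach, as a shift and turn from the pose commanded when the call began, along the tool's axes at that moment; what a row does not reach only later rows make up. A row lasts 1/12 s, in which the tool goes at most 41.7 mm and 7.16 degrees, less where a joint would pass 70% of its speed; a pose out of reach is approached as far as the arm can. A call with a gripper value outside its range is refused whole. The fingers move at their own pace and stop on an object; the grip force is fixed at half the most. Time passes only in rows, so rows that repeat a pose let the fingers close. It gives the time, the measured TCP pose, the force and the opening at its end, in the units of the state.
- manip.get_state(): the state, without advancing time (a new reading comes with each control period).
- manip.grab_frame(name): name is "scene" or "top" or "wrist"; returns the picture (400x640x3 uint8, blue, green, red); there is no depth.
- manip.camera_info(name): a dict with "camera_matrix" (3x3 intrinsics, pixels), "position" and "attitude" of the camera in the world. Camera axes: x right, y up, looking along -z (the intrinsics and any distortion apply to the point x, -y, -z); pixel columns grow to the right and rows downward; lengths in m; the calibration is good to about 2 mm. A picture is of the moment at which its call begins: read the wrist's pose just before it. camera_info takes no time and is no camera call; for the wrist camera it gives the pose at the moment of the call.
- manip.hand_in(): hands the job in, once; it reports no verdict.
Trained networks look in the newest picture that a camera, given by its name, has taken for a name from the list of things; names that differ only in an ending like _2 or _b are one class to them, and where a whole thing is asked for, a point or a joint stands for the part that bears it (a point fixed in the world has none). Each returns a list of dicts, best first, with "confidence" (0 to 1); they miss things now and then, are a little off and sometimes report something else, mostly with a low value. They report only what shows in the picture. A call takes as long as a camera call. They do not tell look-alikes from the thing itself.
- manip.find_in(camera, thing): "rect" ([left, top, width, height] in pixels, round what is visible of it).
The state is a dict: "clock": time; "qpos": joint angles; "joint_velocities": joint speeds; "effort": joint torques, N m; "position": TCP position; "tcp_rot": TCP orientation; "wrist_force": force on the tool from outside, world axes, zero at the start; "wrist_torque": the same for the moment, N m; "grip_width": opening from 0.0 (shut) to 1.0 (fully open).
Only numpy, scipy, OpenCV 4.12 (cv2) and the standard library are available. Lean on these libraries where they do the work, as an engineer would, in place of code of your own. Each camera call takes 0.05 s, during which the arm holds its last target.

## Working session

There is one attempt and no reset: what is moved stays moved. The work goes in short steps, Python scripts to look and compute and a tool call to move; the robot and the scene stay as the last step left them, time stands still between calls to the robot, and variables do not carry over. Pictures are saved under pics/ and viewed, and the job is handed in when it is done.

Besides the shell and the picture viewer there is one more tool, called as a command line: name --argument value ..., lists and objects as JSON in quotes. servo_tool: Moves the arm, as the interface text tells. Its arguments: {"type":"object","properties":{"motion":{"type":"array"}},"required":["motion"]}

```bash
ls -la; mkdir -p pics; python3 - <<'E'
from bench import manip
import cv2,numpy as np
s=manip.get_state()
print({k:np.round(v,3).tolist() for k,v in s.items()})
for n in ["scene","top","wrist"]:
    im=manip.grab_frame(n); cv2.imwrite(f"pics/a_{n}.png",im)
    ci=manip.camera_info(n); print(n,{k:np.round(v,4).tolist() if not isinstance(v,str) else v for k,v in ci.items()})
    for t in ["long_plate_grip","short_plate_grip","basin"]:
        print(t,manip.find_in(n,t))
print(manip.get_state()['clock'])
E
```

```text
total 12
drwxr-xr-x  3 agent agent 4096 Dec  7 02:40 .
drwxr-xr-x 23 root  root  4096 Dec  7 02:40 ..
drwxr-xr-x  2 agent agent 4096 Dec  7 02:40 pics
{'clock': 0.0, 'qpos': [59.684, 3.027, 80.314, -0.0, 96.749, -4.027], 'joint_velocities': [-0.055, 0.05, -0.018, -0.047, -0.004, -0.036], 'effort': [0.001, -38.165, -36.019, -0.0, 0.006, 0.0], 'position': [0.232, 0.471, 0.303], 'tcp_rot': [[-0.897, 0.443, -0.001], [0.443, 0.897, -0.001], [0.0, -0.002, -1.0]], 'wrist_force': [-0.135, 0.583, 0.341], 'wrist_torque': [-0.005, -0.023, -0.053], 'grip_width': 0.995}
scene {'camera_matrix': [[417.3203, 0.0, 328.7047], [0.0, 417.3203, 198.5908], [0.0, 0.0, 1.0]], 'position': [1.2186, -0.2854, 0.9394], 'attitude': [[0.473, -0.6034, 0.642], [0.8809, 0.3396, -0.3298], [-0.019, 0.7215, 0.6921]]}
long_plate_grip [{'rect': [191.6, 206.2, 35.6, 46.7], 'confidence': 0.85}, {'rect': [421.4, 167.8, 64.5, 35.3], 'confidence': 0.76}, {'rect': [311.2, 155.1, 52.2, 31.2], 'confidence': 0.74}, {'rect': [306.3, 213.5, 56.1, 55.4], 'confidence': 0.59}]
short_plate_grip [{'rect': [381.0, 193.6, 35.9, 35.8], 'con
[... 569 characters left out ...]
 [405.1, 125.2, 95.3, 60.6], 'confidence': 0.37}]
short_plate_grip [{'rect': [245.3, 135.5, 36.2, 39.3], 'confidence': 0.77}]
basin [{'rect': [406.9, 122.3, 94.7, 61.9], 'confidence': 0.9}]
wrist {'camera_matrix': [[343.1445, 0.0, 327.7936], [0.0, 343.1445, 201.409], [0.0, 0.0, 1.0]], 'position': [0.1644, 0.5047, 0.3745], 'attitude': [[0.4433, -0.8559, -0.2664], [0.8964, 0.4234, 0.1311], [0.0006, -0.2969, 0.9549]]}
long_plate_grip [{'rect': [395.7, 294.0, 143.5, 76.4], 'confidence': 0.93}, {'rect': [89.7, 208.6, 157.9, 105.4], 'confidence': 0.74}, {'rect': [310.3, 361.3, 24.1, 15.9], 'confidence': 0.57}]
short_plate_grip [{'rect': [310.4, 362.7, 18.5, 13.3], 'confidence': 0.52}]
basin []
0.6
```

View pics/a_top.png

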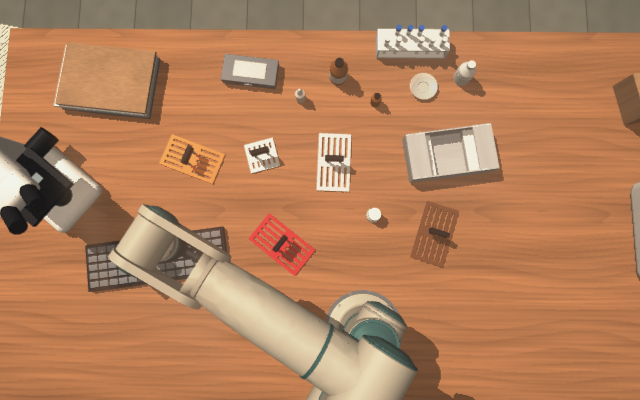

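View pics/a_scene.png

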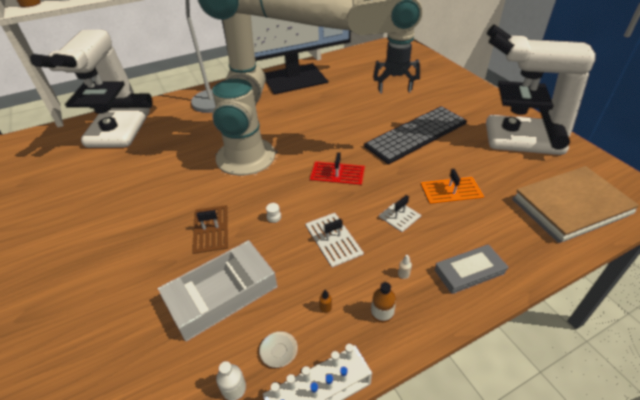

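View pics/a_wrist.png

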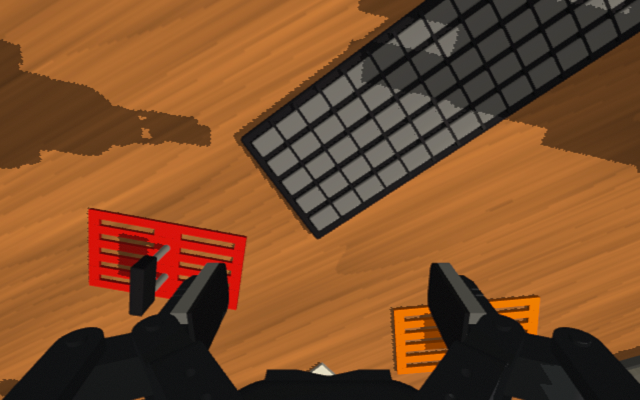

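The top view shows the white long plate at about (335,162), the white short plate at (262,155) and the basin at (451,153). The orange, red and brown plates are look-alikes. Next I'll get coarse positions.

```bash
cat > h.py <<'E'
import numpy as np,cv2,json
def ray(ci,p):
    K=np.array(ci["camera_matrix"]);R=np.array(ci["attitude"]);c=np.array(ci["position"])
    d=np.linalg.inv(K)@np.array([p[0],p[1],1.]);d=R@np.array([d[0],-d[1],-d[2]])
    return c,d/np.linalg.norm(d)
def onz(ci,p,z):
    c,d=ray(ci,p);return c+d*(z-c[2])/d[2]
def proj(ci,X):
    K=np.array(ci["camera_matrix"]);R=np.array(ci["attitude"]);c=np.array(ci["position"])
    X=np.atleast_2d(X);q=(X-c)@R;q=q*[1,-1,-1];u=q@K.T;return u[:,:2]/u[:,2:]
def tri(obs):
    A=np.zeros((3,3));b=np.zeros(3)
    for ci,p in obs:
        c,d=ray(ci,p);M=np.eye(3)-np.outer(d,d);A+=M;b+=M@c
    X=np.linalg.solve(A,b)
    res=[np.linalg.norm((np.eye(3)-np.outer(d,d))@(X-c)) for c,d in (ray(ci,p) for ci,p in obs)]
    return X,res
E
python3 - <<'E'
from bench import manip
from h import *
t=manip.camera_info("top");s=manip.camera_info("scene");print(t.keys())
for n,p,z in [("plate",(334.5,162.5),0),("basin",(454,153),.06),("short",(262,155),0),("pl a",(319,134),0.005),("b",(351,134),.005),("c",(350,191),.005),("d",(317,190),.005)]: print(n,onz(t,p,z).round(3))
# handle bar tri top(334,158) scene(333,227)
print(tri([(t,(334,158)),(s,(333,227))]))
for n,p in [("top",0),("scene",0)]:
    im=cv2.imread(f"pics/a_{n}.png")
    c=im[110:210,220:520] if n=="top" else im[180:340,140:440]
    cv2.imwrite(f"pics/a_{n}z.png",cv2.resize(c,None,fx=2.66,fy=2.66,interpolation=cv2.INTER_CUBIC))
E
```

```text
dict_keys(['camera_matrix', 'position', 'attitude'])
plate [0.502 0.087 0.   ]
basin [ 0.522 -0.266  0.06 ]
short [0.523 0.313 0.   ]
pl a [0.59  0.136 0.005]
b [0.591 0.037 0.005]
c [0.412 0.039 0.005]
d [0.414 0.14  0.005]
(array([0.50484175, 0.0912151 , 0.05222485]), [np.float64(0.001294094806139454), np.float64(0.0012940948061395147)])
```

View pics/a_topz.png

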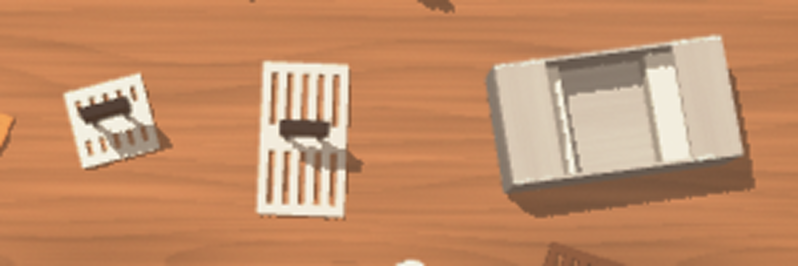

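View pics/a_scenez.png

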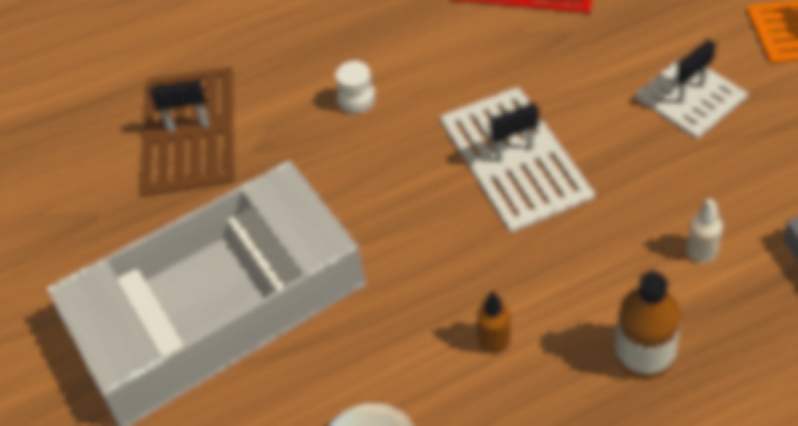

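servo_tool --motion '[[0, [-30, -18, 0], [0, 0, 0.1]], [0, [-62, -38, 0], [0, 0, 0.2]], [0, [-94, -57, 0], [0, 0, 0.32]], [0, [-126, -77, 0], [0, 0, 0.44]], [0, [-158, -96, 0], [0, 0, 0.56]], [0, [-190, -116, 0], [0, 0, 0.68]], [0, [-222, -135, 0], [0, 0, 0.79]], [0, [-254, -155, 0], [0, 0, 0.9]], [0, [-286, -174, 0], [0, 0, 1.02]], [0, [-318, -194, 0], [0, 0, 1.13]]]'

```text
clock: 1.43
position: [0.4323, 0.1543, 0.3042]
tcp_rot: [[0.024, 1.0, 0.001], [1.0, -0.024, 0.0], [0.0, 0.001, -1.0]]
wrist_force: [-0.3, 0.9, -0.4]
grip_width: 0.998
```

```bash
cat >> h.py <<'E'
from scipy.spatial.transform import Rotation as Ro
def st(manip):
    s=manip.get_state();R=np.array(s['tcp_rot']);p=np.array(s['position'])
    print("t",s['clock'],"p",p.round(4),"y",R[:,1].round(3),"z",R[:,2].round(3),"q",np.round(s['qpos'],1),"F",np.round(s['wrist_force'],1),"g",round(float(s['grip_width']),3));return p,R
def delta(p,R,p2,R2):
    d=R.T@(np.array(p2)-p)*1000;r=Ro.from_matrix(R.T@R2).as_rotvec();print("shift",d.round(1),"turn",r.round(4))
def toolR(y,z=(0,0,-1)):
    z=np.array(z,float);z/=np.linalg.norm(z);y=np.array(y,float);y-=z*(y@z);y/=np.linalg.norm(y);return np.stack([np.cross(y,z),y,z],1)
E
python3 - <<'E'
from bench import manip
from h import *
p,R=st(manip)
a=np.radians(-1.3)
delta(p,R,[.50,.045,.30],toolR([np.cos(a),np.sin(a),0]))
E
```

```text
t 1.4333 p [0.4323 0.1543 0.3042] y [ 1.    -0.024  0.001] z [ 0.001  0.    -1.   ] q [15.  -7.9 90.7  0.  97.1 16.4] F [-0.3  0.9 -0.4] g 0.998
shift [-107.6   70.3    4.2] turn [ 0.0008 -0.0004 -0.0011]
```

servo_tool --motion '[[0, [-30, 20, 0], [0, 0, 0]], [0, [-60, 40, 0], [0, 0, 0]], [0, [-90, 60, 0], [0, 0, 0]], [0, [-108, 70, 0], [0, 0, 0]], [0, [-108, 70, 0], [0, 0, 0]], [0, [-108, 70, 0], [0, 0, 0]]]'

```text
clock: 1.93
position: [0.4999, 0.046, 0.3036]
tcp_rot: [[0.02, 1.0, -0.001], [1.0, -0.02, 0.0], [0.0, -0.001, -1.0]]
wrist_force: [-0.6, -0.4, -0.3]
grip_width: 1.002
```

```bash
cat > look.py <<'E'
import sys
from bench import manip
from h import *
n=sys.argv[1];cam=sys.argv[2] if len(sys.argv)>2 else "wrist"
p,R=st(manip)
ci=manip.camera_info(cam);im=manip.grab_frame(cam);cv2.imwrite(f"pics/{n}.png",im)
json.dump({k:np.array(v).tolist() for k,v in ci.items()},open(f"pics/{n}.json","w"))
for t in sys.argv[3:]:
    print(t,manip.find_in(cam,t))
E
python3 look.py w1 wrist long_plate_grip basin
```

```text
t 1.9333 p [0.4999 0.046  0.3036] y [ 1.    -0.02  -0.001] z [-0.001  0.    -1.   ] q [ 1.  -0.7 84.   0.  96.7  2.2] F [-0.6 -0.4 -0.3] g 1.002
long_plate_grip [{'rect': [104.6, 317.9, 141.8, 63.7], 'confidence': 0.89}, {'rect': [244.9, 74.5, 175.1, 98.1], 'confidence': 0.84}, {'rect': [0.0, 0.0, 103.1, 76.1], 'confidence': 0.69}]
basin [{'rect': [279.6, 300.4, 132.6, 81.9], 'confidence': 0.9}]
```

View pics/w1.png

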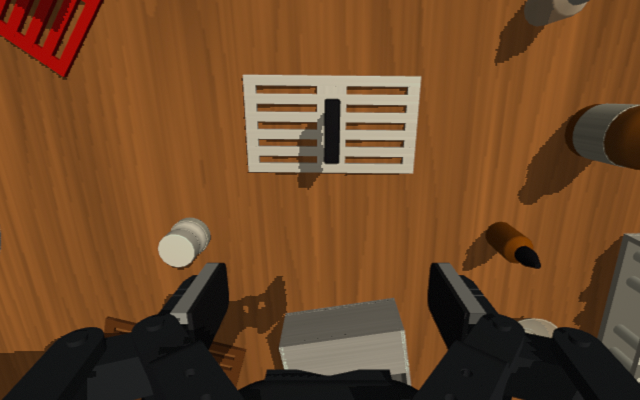

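servo_tool --motion '[[0, [-26, -5, 0], [0, 0, 0.12]], [0, [-52, -10, 0], [0, 0, 0.24]], [0, [-78, -15, 0], [0, 0, 0.36]], [0, [-104, -19, 0], [0, 0, 0.48]], [0, [-130, -23, 0], [0, 0, 0.6]], [0, [-156, -28, 0], [0, 0, 0.72]], [0, [-182, -33, 0], [0, 0, 0.84]], [0, [-208, -37, 0], [0, 0, 0.96]], [0, [-234, -42, 0], [0, 0, 1.08]], [0, [-260, -46, 0], [0, 0, 1.2]]]'

```text
clock: 2.92
position: [0.4488, -0.2124, 0.3043]
tcp_rot: [[0.94, 0.342, 0.001], [0.342, -0.94, -0.0], [0.001, 0.0, -1.0]]
wrist_force: [0.4, -1.1, -0.2]
grip_width: 1.004
```

```bash
python3 - <<'E'
from bench import manip
from h import *
p,R=st(manip)
a=np.radians(-83)
delta(p,R,[.44,-.266,.31],toolR([np.cos(a),np.sin(a),0]))
E
```

```text
t 2.9167 p [ 0.4488 -0.2124  0.3043] y [ 0.342 -0.94   0.   ] z [ 0.001 -0.    -1.   ] q [-29.6  -1.7  84.9   0.   96.7  40.4] F [ 0.4 -1.1 -0.2] g 1.004
shift [-26.6  47.4  -5.7] turn [ 0.0003 -0.0006  0.2267]
```

servo_tool --motion '[[0, [-13, 23, -3], [0, 0, 0.11]], [0, [-27, 47, -6], [0, 0, 0.227]], [0, [-27, 47, -6], [0, 0, 0.227]], [0, [-27, 47, -6], [0, 0, 0.227]]]'

```text
clock: 3.25
position: [0.44, -0.2658, 0.31]
tcp_rot: [[0.992, 0.126, 0.0], [0.126, -0.992, 0.0], [0.0, -0.0, -1.0]]
wrist_force: [0.2, 0.4, -0.1]
grip_width: 1.0
```

```bash
python3 look.py b1 wrist basin basin_seat
```

```text
t 3.25 p [ 0.44   -0.2658  0.31  ] y [ 0.126 -0.992 -0.   ] z [ 0.  0. -1.] q [-35.3   1.1  81.5   0.   97.4  47.5] F [ 0.2  0.4 -0.1] g 1.0
basin [{'rect': [176.1, 2.2, 311.7, 158.2], 'confidence': 0.87}]
basin_seat [{'rect': [175.9, 0.0, 312.1, 162.8], 'confidence': 0.86}]
```

View pics/b1.png

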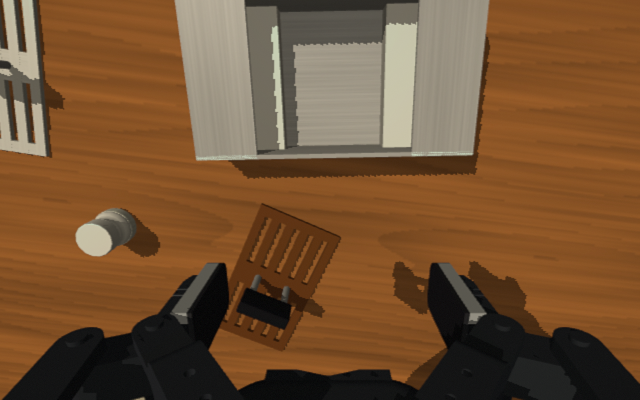

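servo_tool --motion '[[0, [30, 5, 0], [0, 0, 0]], [0, [60, 10, 0], [0, 0, 0]], [0, [65, 12, 0], [0, 0, 0]], [0, [65, 12, 0], [0, 0, 0]], [0, [65, 12, 0], [0, 0, 0]]]'

```text
clock: 3.82
position: [0.506, -0.2687, 0.3097]
tcp_rot: [[0.992, 0.127, -0.001], [0.127, -0.992, 0.0], [-0.001, -0.0, -1.0]]
wrist_force: [0.1, 0.4, -0.3]
grip_width: 1.004
```

```bash
python3 look.py b2 wrist basin
```

```text
t 3.8167 p [ 0.506  -0.2687  0.3097] y [ 0.127 -0.992 -0.   ] z [-0.001  0.    -1.   ] q [-31.7  10.7  71.2  -0.   98.1  51. ] F [ 0.1  0.4 -0.3] g 1.004
basin [{'rect': [171.3, 72.2, 296.5, 154.4], 'confidence': 0.94}]
```

View pics/b2.png

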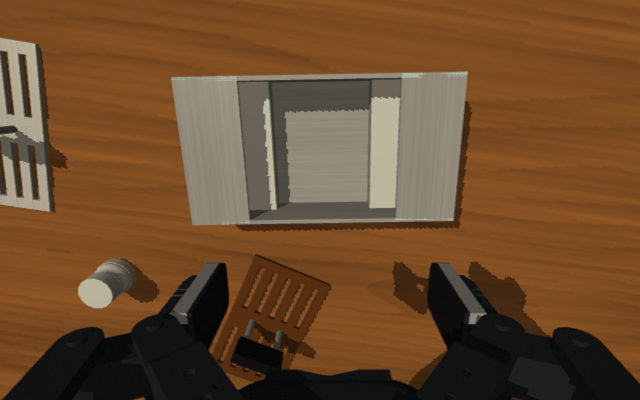

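b2 shows the whole basin rim. The corners are near (172,77), (467,72), (459,226) and (192,224), and the mouth lies between x≈240–248 and 400–395. I'll refine these by zooming.

```bash
python3 - <<'E'
import cv2,numpy as np
def crops(n,pts,out,w=24,f=8):
    im=cv2.imread(f"pics/{n}.png");t=[]
    for x,y in pts:
        c=im[max(0,y-w//2):y+w//2,x-w//2:x+w//2]
        c=cv2.copyMakeBorder(c,w-c.shape[0],0,0,w-c.shape[1],cv2.BORDER_CONSTANT)
        c=cv2.resize(c,None,fx=f,fy=f,interpolation=cv2.INTER_NEAREST)
        cv2.putText(c,f"{x-w//2},{y-w//2}",(3,12),0,.45,(255,0,255),1)
        for k in range(0,w,4): cv2.line(c,(k*f,w*f-4),(k*f,w*f),(0,255,0),1);cv2.line(c,(0,k*f),(4,k*f),(0,255,0),1)
        t.append(c)
    h=len(t)//2
    cv2.imwrite(out,np.vstack([np.hstack(t[:h]),np.hstack(t[h:])]))
crops("b2",[(172,77),(238,77),(402,74),(467,72),(192,224),(248,222),(396,220),(459,224)],"pics/b2c.png")
crops("b1",[(196,160),(257,155),(412,150),(474,156)],"pics/b1c.png",f=12)
E
```

```text
(no output)
```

View pics/b2c.png

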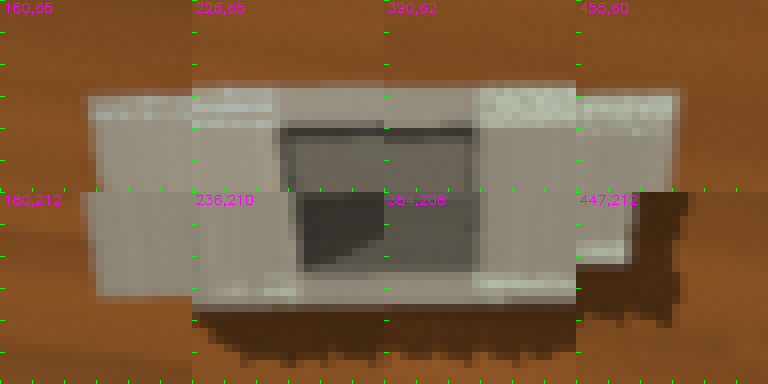

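View pics/b1c.png

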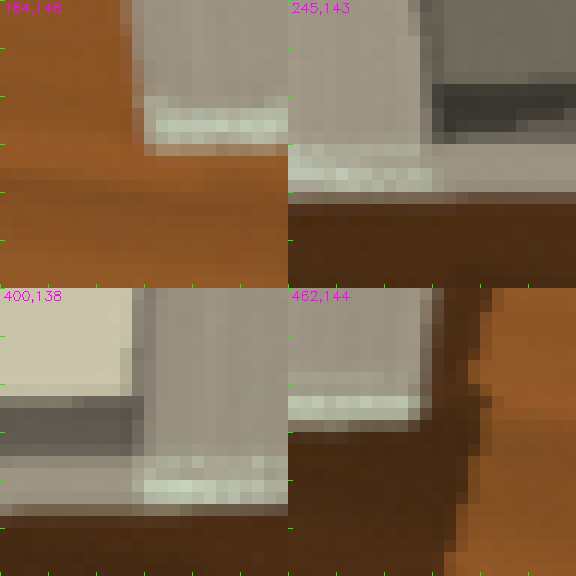

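```bash
python3 - <<'E'
from h import *
from scipy.optimize import least_squares
b1=json.load(open("pics/b1.json"));b2=json.load(open("pics/b2.json"))
# basin x axis -> image right
O=[(-129,69),(129,69),(129,-69),(-129,-69)]; M=[(-72,65),(72,65),(72,-65),(-72,-65)]
obs=[(b2,O[0],(171.2,77)),(b2,O[1],(467.9,71.8)),(b2,O[2],(454,221)),(b2,O[3],(192.2,225)),
(b2,M[0],(239.2,80.5)),(b2,M[1],(401.8,78)),(b2,M[2],(395.8,217.8)),(b2,M[3],(249.5,219.5)),
(b1,O[3],(196.1,160.8)),(b1,O[2],(473,155.5)),(b1,M[3],(257,154.9)),(b1,M[2],(411.7,152))]
def f(v,full=False):
    x,y,a,z=v;r=[]
    for ci,m,p in obs:
        X=[x+(m[0]*np.cos(a)-m[1]*np.sin(a))/1e3,y+(m[0]*np.sin(a)+m[1]*np.cos(a))/1e3,z]
        r.append(proj(ci,X)[0]-(np.array(p)-.5))
    return np.array(r) if full else np.ravel(r)
s=least_squares(f,[.522,-.266,np.radians(-83),.06],loss="soft_l1")
print(s.x.round(4),np.degrees(s.x[2]));print(f(s.x,True).round(1))
E
```

```text
[ 0.529  -0.2583 -1.4273  0.0625] -81.78021720327902
[[ 0.2 -0.1]
 [ 0.3 -0. ]
 [-0.6  0.1]
 [ 0.4 -0.1]
 [-2.1  0.1]
 [ 0.3 -0.2]
 [-0.   0.3]
 [ 0.2  0.7]
 [ 0.4 -0.6]
 [-0.2 -0.2]
 [-0.  -0. ]
 [ 0.1  0.1]]
```

The basin fit is (0.529, −0.258), yaw −81.8°, with the top at 62.5 mm. That matches the 62 mm given. Next is the plate from w1.

```bash
cat > plate.py <<'E'
import sys
from h import *
from scipy.optimize import least_squares
def corners(n,roi):
    im=cv2.imread(f"pics/{n}.png").astype(int);x0,y0,x1,y1=roi
    c=im[y0:y1,x0:x1];m=((c.min(2)>95)&(c.max(2)-c.min(2)<60)).astype(np.uint8)*255
    m=cv2.morphologyEx(m,cv2.MORPH_CLOSE,np.ones((3,3),np.uint8))
    k,l,s,_=cv2.connectedComponentsWithStats(m);i=1+np.argmax(s[1:,4]);m=(l==i).astype(np.uint8)
    cs,_=cv2.findContours(m,cv2.RETR_EXTERNAL,cv2.CHAIN_APPROX_NONE);ct=max(cs,key=cv2.contourArea)
    h=cv2.convexHull(ct)
    q=cv2.approxPolyN(h,4,ensure_convex=True).reshape(-1,2).astype(float)
    # refine by line fit to contour
    P=ct.reshape(-1,2).astype(float);L=[]
    for i in range(4):
        a,b=q[i],q[(i+1)%4];u=(b-a)/np.linalg.norm(b-a);nrm=np.array([-u[1],u[0]])
        d=(P-a)@nrm;t=(P-a)@u;s=(abs(d)<2.5)&(t>6)&(t<np.linalg.norm(b-a)-6)
        vx,vy,px,py=cv2.fitLine(P[s].astype(np.float32),cv2.DIST_HUBER,0,.01,.01).ravel()
        L.append(np.cross([px,py,1],[px+vx,py+vy,1]))
    r=[]
    for i in range(4):
        z=np.cross(L[i-1],L[i]);r.append(z[:2]/z[2])
    r=np.array(r);o=r.mean(0);r=o+(r-o)*(1+.5/np.linalg.norm(r-o,axis=1,keepdims=True)) # pixel centres -> edges
    return r+[x0,y0]
E
python3 - <<'E'
from plate import *
c=json.load(open("pics/w1.json"))
q=corners("w1",(225,55,440,190));print(q.round(1))
W=np.array([onz(c,p,.005) for p in q]);print(W.round(4),W.mean(0))
for i in range(4):
    d=W[(i+1)%4]-W[i];print(np.linalg.norm(d).round(4),np.degrees(np.arctan2(d[1],d[0])).round(2))
im=cv2.imread("pics/w1.png")[60:190,230:435];cv2.imwrite("pics/w1z.png",cv2.resize(im,None,fx=3.8,fy=3.8,interpolation=cv2.INTER_NEAREST))
E
```

```text
[[421.   76.1]
 [412.7 172.6]
 [248.2 171.1]
 [242.3  74.5]]
[[0.5959 0.1386 0.005 ]
 [0.5927 0.039  0.005 ]
 [0.4123 0.0443 0.005 ]
 [0.4153 0.1438 0.005 ]] [0.50403946 0.09144581 0.005     ]
0.0996 -91.81
0.1805 178.31
0.0995 88.3
0.1807 -1.66
```

View pics/w1z.png

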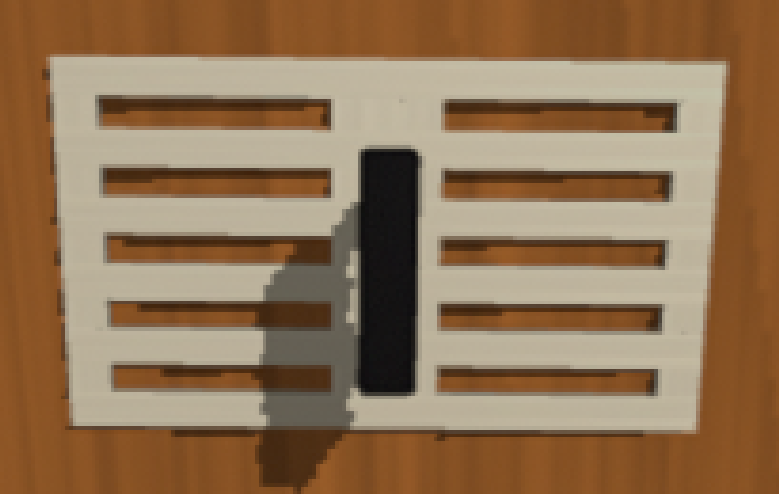

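servo_tool --motion '[[0, [4, -30, 2], [0, 0, -0.117]], [0, [7, -60, 5], [0, 0, -0.234]], [0, [11, -90, 10], [0, 0, -0.351]], [0, [15, -120, 18], [0, 0, -0.468]], [0, [18, -149, 26], [0, 0, -0.585]], [0, [22, -178, 34], [0, 0, -0.702]], [0, [25, -208, 42], [0, 0, -0.819]], [0, [29, -238, 50], [0, 0, -0.936]], [0, [33, -268, 60], [0, 0, -1.053]], [0, [36, -297, 70], [0, 0, -1.17]]]'

```text
clock: 4.75
position: [0.5036, 0.0308, 0.2403]
tcp_rot: [[0.266, 0.964, 0.002], [0.964, -0.266, 0.0], [0.001, 0.002, -1.0]]
wrist_force: [0.2, 0.6, -0.4]
grip_width: 1.001
```

```bash
python3 - <<'E'
from bench import manip
from h import *
p,R=st(manip)
a=np.radians(-1.7)
delta(p,R,[.504,.0914,.22],toolR([np.cos(a),np.sin(a),0]))
print(onz(json.load(open("pics/w1.json")),(332.2,131.6),.072), manip.tip_extent)
E
```

```text
t 4.75 p [0.5036 0.0308 0.2403] y [ 0.964 -0.266  0.002] z [ 0.002  0.    -1.   ] q [-0.7  1.3 89.3  0.  89.3 14.7] F [ 0.2  0.6 -0.4] g 1.001
shift [ 58.5 -15.8  20.3] turn [ 0.0018 -0.0003 -0.2399]
[0.50449384 0.09184998 0.072     ] 0.0726
```

servo_tool --motion '[[0, [29, -8, 10], [0, 0, -0.12]], [0, [58, -16, 20], [0, 0, -0.24]], [0, [59, -16, 20], [0, 0, -0.24]], [0, [59, -16, 20], [0, 0, -0.24]]]'

```text
clock: 5.08
position: [0.5042, 0.0916, 0.2198]
tcp_rot: [[0.033, 0.999, -0.0], [0.999, -0.033, -0.0], [-0.0, -0.0, -1.0]]
wrist_force: [-0.0, -1.0, 0.5]
grip_width: 1.003
```

```bash
python3 look.py w2 wrist long_plate_grip
```

```text
t 5.0833 p [0.5042 0.0916 0.2198] y [ 0.999 -0.033 -0.   ] z [-0. -0. -1.] q [ 6.2  3.4 89.5 -0.  87.1  8.1] F [-0.  -1.   0.5] g 1.003
long_plate_grip [{'rect': [218.3, 131.1, 218.5, 120.5], 'confidence': 0.75}, {'rect': [0.2, 0.0, 60.1, 134.5], 'confidence': 0.65}]
```

View pics/w2.png

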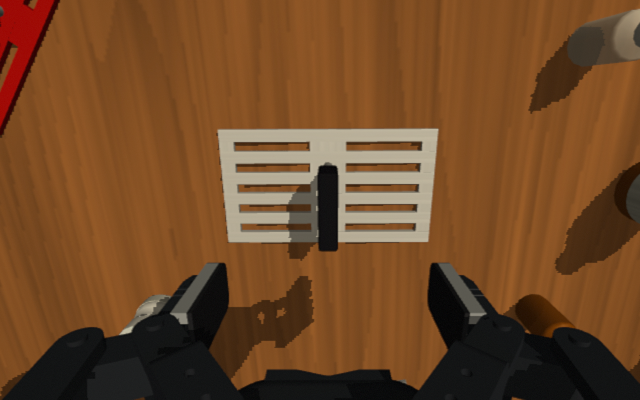

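```bash
python3 - <<'E'
from plate import *
c1=json.load(open("pics/w1.json"));c2=json.load(open("pics/w2.json"))
q1=corners("w1",(225,55,440,190));q2=corners("w2",(205,115,450,255))
print(q2.round(1));W=np.array([onz(c2,p,.005) for p in q2]);print(W.round(4),W.mean(0))
for a in q1:
    b=q2[np.argmin([np.linalg.norm(onz(c2,p,.005)-onz(c1,a,.005)) for p in q2])]
    print("tri",tri([(c1,a),(c2,b)])[0].round(4))
# near end of bar top edge
print(proj(c2,[[.5040+dx,.0914+dy,.072] for dx,dy in [(-.007,-.028),(.007,-.028),(.007,.028),(-.007,.028)]]).round(1))
print(proj(c1,[[.5040+dx,.0914+dy,.072] for dx,dy in [(-.007,-.028),(.007,-.028),(.007,.028),(-.007,.028)]]).round(1))
im=cv2.imread("pics/w2.png")[150:260,260:400];cv2.imwrite("pics/w2z.png",cv2.resize(im,None,fx=5,fy=5,interpolation=cv2.INTER_NEAREST))
E
```

```text
[[427.6 241.2]
 [228.  241.2]
 [217.  128.8]
 [438.1 128.8]]
[[0.5925 0.0385 0.005 ]
 [0.4123 0.0446 0.005 ]
 [0.4153 0.1444 0.005 ]
 [0.5958 0.1383 0.005 ]] [0.50397226 0.09144607 0.005     ]
tri [0.5954 0.1385 0.0066]
tri [0.5921 0.0394 0.0069]
tri [0.4121 0.0442 0.0042]
tri [0.4145 0.1441 0.0021]
[[318.9 251.8]
 [339.  251.2]
 [336.9 172.6]
 [315.4 173.3]]
[[324.3 164.1]
 [340.  163.8]
 [339.4  98.3]
 [322.8  98.6]]
```

View pics/w2z.png

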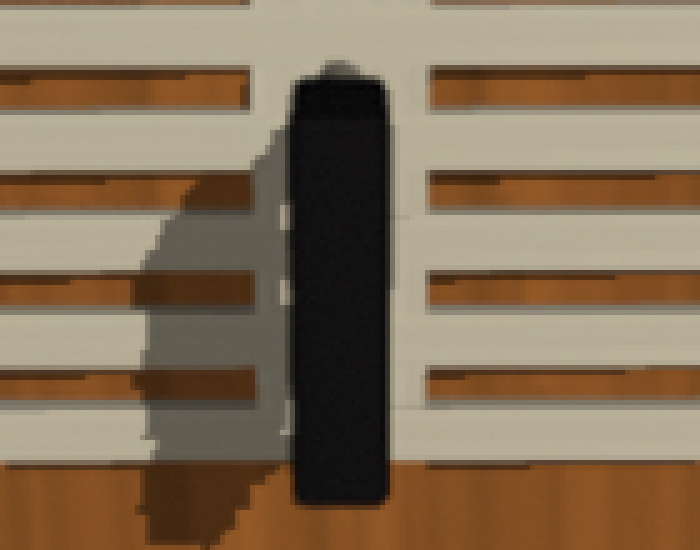

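The bar measures 72 mm high and is centred at (0.504, 0.0914), which matches the text. I'll descend 106 mm and grip.

servo_tool --motion '[[0, [0, 0, 30], [0, 0, 0]], [0, [0, 0, 60], [0, 0, 0]], [0, [0, 0, 85], [0, 0, 0]], [0, [0, 0, 100], [0, 0, 0]], [0, [0, 0, 106], [0, 0, 0]], [0, [0, 0, 106], [0, 0, 0]], [0.5, [0, 0, 106], [0, 0, 0]], [1, [0, 0, 106], [0, 0, 0]], [1, [0, 0, 106], [0, 0, 0]], [1, [0, 0, 106], [0, 0, 0]]]'

```text
clock: 6.02
position: [0.5056, 0.0907, 0.1151]
tcp_rot: [[0.035, 0.999, 0.002], [0.999, -0.035, 0.0], [0.0, 0.002, -1.0]]
wrist_force: [0.9, 0.1, 0.2]
grip_width: 0.454
```

servo_tool --motion '[[1, [0, 0, 0], [0, 0, 0]], [1, [0, 0, 0], [0, 0, 0]], [1, [0, 0, 0], [0, 0, 0]], [1, [0, 0, 0], [0, 0, 0]], [1, [0, 0, 0], [0, 0, 0]]]'

```text
clock: 6.43
position: [0.5053, 0.0908, 0.1145]
tcp_rot: [[0.035, 0.999, 0.001], [0.999, -0.035, 0.0], [0.0, 0.001, -1.0]]
wrist_force: [-3.1, -0.1, 5.1]
grip_width: 0.155
```

servo_tool --motion '[[1, [0, 0, -3], [0, 0, 0]], [1, [0, 0, -10], [0, 0, 0]], [1, [0, 0, -22], [0, 0, 0]], [1, [0, 0, -38], [0, 0, 0]], [1, [0, 0, -56], [0, 0, 0]], [1, [0, 0, -74], [0, 0, 0]], [1, [0, 0, -88], [0, 0, 0]], [1, [0, 0, -97], [0, 0, 0]], [1, [0, 0, -100], [0, 0, 0]], [1, [0, 0, -100], [0, 0, 0]]]'

```text
clock: 7.27
position: [0.5052, 0.0907, 0.2147]
tcp_rot: [[0.035, 0.999, 0.001], [0.999, -0.035, 0.0], [0.0, 0.001, -1.0]]
wrist_force: [-0.3, 0.5, -2.5]
grip_width: 0.152
```

```bash
python3 look.py g1 wrist; python3 look.py g1s scene
```

```text
t 7.2667 p [0.5052 0.0907 0.2147] y [ 0.999 -0.035  0.001] z [ 0.001  0.    -1.   ] q [ 6.1  3.7 89.8  0.  86.4  8.1] F [-0.3  0.5 -2.5] g 0.152
t 7.3167 p [0.5049 0.0907 0.2136] y [ 0.999 -0.035 -0.   ] z [-0.  0. -1.] q [ 6.1  3.8 89.8  0.  86.4  8.1] F [-0.6 -0.1 -2.9] g 0.155
```

View pics/g1.png

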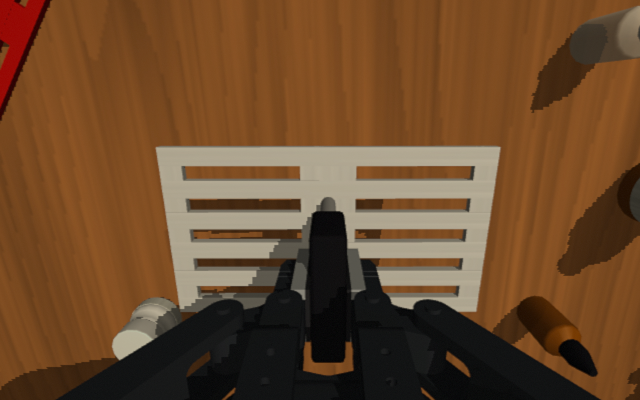

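View pics/g1s.png

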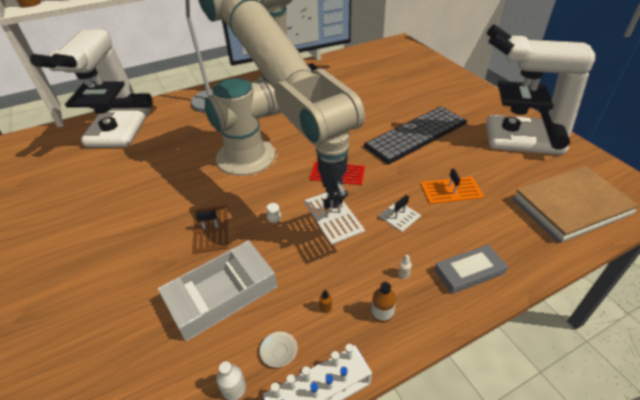

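The plate is held: opening 13 mm, load about 2.5 N. Next I'll measure how it sits in the hand.

```bash
python3 - <<'E'
import cv2,numpy as np
im=cv2.imread("pics/g1.png");t=[]
w,f=32,8
for x,y in [(157,147),(500,147),(182,308),(477,308)]:
    c=cv2.resize(im[y-w//2:y+w//2,x-w//2:x+w//2],None,fx=f,fy=f,interpolation=cv2.INTER_NEAREST)
    cv2.putText(c,f"{x-w//2},{y-w//2}",(3,12),0,.45,(255,0,255),1)
    for k in range(0,w,4): cv2.line(c,(k*f,w*f-4),(k*f,w*f),(0,255,0),1);cv2.line(c,(0,k*f),(4,k*f),(0,255,0),1)
    t.append(c)
cv2.imwrite("pics/g1c.png",np.vstack([np.hstack(t[:2]),np.hstack(t[2:])]))
E
```

```text
(no output)
```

View pics/g1c.png

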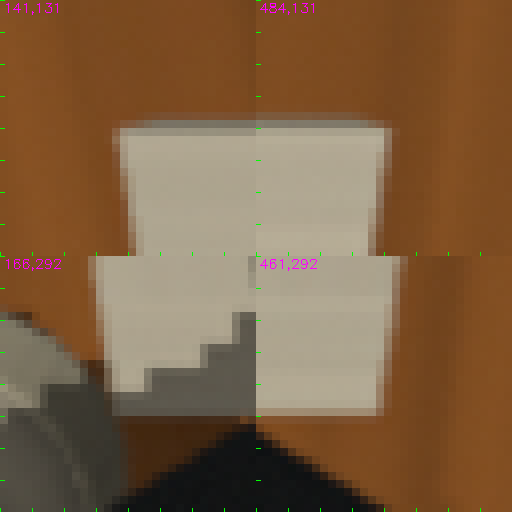

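```bash
python3 - <<'E'
from h import *
c=json.load(open("pics/g1.json"))
p=np.array([.5052,.0907,.2147]);y=[.999,-.035,.001];R=toolR(y)
q=np.array([(155.8,147),(500.8,147),(179.8,311.9),(476.8,311.9)])-.5
# plate frame: x along tool y, y along tool x (handle top up)
obj=np.array([(-90,50,0),(90,50,0),(-90,-50,0),(90,-50,0)],float)/1e3
ok,rv,tv=cv2.solvePnP(obj,q,np.array(c["camera_matrix"]),None)
Rc=np.array(c["attitude"])@np.diag([1,-1,-1.]);cc=np.array(c["position"])
Rw=Rc@cv2.Rodrigues(rv)[0];tw=Rc@tv.ravel()+cc
print("centre top surf world",tw.round(4),"tool",(R.T@(tw-p)*1e3).round(1))
print("plate axes in tool",(R.T@Rw).round(4))
E
```

```text
centre top surf world [0.5054 0.0914 0.106 ] tool [7.000e-01 1.000e-01 1.087e+02]
plate axes in tool [[-4.0e-04  1.0e+00  3.2e-03]
 [ 1.0e+00  4.0e-04 -1.0e-03]
 [-1.0e-03  3.2e-03 -1.0e+00]]
```

The plate sits square in the hand: centre 0.7 mm off, underside 114 mm ahead of the TCP. Next I'll plan the waypoints in the basin frame.

```bash
cat >> h.py <<'E'
BA=np.radians(-81.78);BO=np.array([.529,-.2583,.0005])
bx=np.array([np.cos(BA),np.sin(BA),0]);by=np.array([-np.sin(BA),np.cos(BA),0]);bz=np.array([0,0,1.])
D=114.3
def wp(xl,zl,th):
    th=np.radians(th);u=bx*np.cos(th)+bz*np.sin(th);n=-bx*np.sin(th)+bz*np.cos(th)
    R=toolR(u,-n);c=BO+(bx*xl+bz*zl)/1e3+u*.09
    return c+n*D/1e3-R[:,0]*.0007,R
def inbasin(p,R):
    # low corner (-x end) xl, zl, tilt, centre y, from a tool pose
    n=-R[:,2];u=R[:,1];c=p-n*D/1e3+R[:,0]*.0007-BO;e=(c-u*.09)*1e3;h=(c+u*.09)*1e3
    print("low end x %.1f z %.1f | high end x %.1f z %.1f | y %.1f"%(e@bx,e@bz,h@bx,h@bz,c@by*1e3),"tilt %.2f roll %.2f yaw err %.2f"%(np.degrees(np.arcsin(u[2])),np.degrees(np.arcsin(R[2,0])),np.degrees(np.arcsin(u@by))))
E
python3 - <<'E'
from bench import manip
from h import *
p,R=st(manip)
p1,R1=wp(-60,100,15);print("W1",p1,R1.round(3).tolist())
p0=np.array([p1[0],p1[1],.30]);_,R0=wp(-60,100,0)
delta(p,R,p0,R0)
E
```

```text
t 7.3667 p [0.5047 0.0907 0.213 ] y [ 0.999 -0.035 -0.002] z [-0.002 -0.    -1.   ] q [ 6.1  3.8 89.9  0.  86.4  8.1] F [ 0.4  0.3 -2.7] g 0.153
W1 [ 0.52792835 -0.25577761  0.23419904] [[0.99, 0.138, 0.037], [0.143, -0.956, -0.256], [-0.0, 0.259, -0.966]]
shift [-345.4   35.3  -87. ] turn [-1.2000e-03  1.2000e-03  1.3923e+00]
```

servo_tool --motion '[[1, [-3, 0, -5], [0, 0, 0.01]], [1, [-10, 1, -15], [0, 0, 0.05]], [1, [-22, 2, -27], [0, 0, 0.11]], [1, [-38, 4, -40], [0, 0, 0.18]], [1, [-57, 6, -52], [0, 0, 0.26]], [1, [-78, 8, -63], [0, 0, 0.34]], [1, [-100, 10, -72], [0, 0, 0.43]], [1, [-122, 12, -79], [0, 0, 0.52]], [1, [-145, 15, -84], [0, 0, 0.61]], [1, [-168, 17, -86], [0, 0, 0.7]]]'

```text
clock: 8.2
position: [0.5161, -0.0791, 0.3004]
tcp_rot: [[0.674, 0.739, 0.0], [0.739, -0.674, -0.0], [0.0, 0.0, -1.0]]
wrist_force: [0.1, 0.3, -2.2]
grip_width: 0.152
```

```bash
python3 - <<'E'
from bench import manip
from h import *
p,R=st(manip)
p1,R1=wp(-60,100,15)
p0=np.array([p1[0],p1[1],.30]);_,R0=wp(-60,100,0)
delta(p,R,p0,R0)
E
```

```text
t 8.2 p [ 0.5161 -0.0791  0.3004] y [ 0.739 -0.674  0.   ] z [ 0. -0. -1.] q [-12.8   2.6  81.1  -0.   96.3  29.6] F [ 0.1  0.3 -2.2] g 0.152
shift [-122.5  127.9    0.4] turn [ 2.000e-04 -2.000e-04  6.875e-01]
```

servo_tool --motion '[[1, [-15, 16, 0], [0, 0, 0.09]], [1, [-31, 32, 0], [0, 0, 0.18]], [1, [-47, 49, 0], [0, 0, 0.27]], [1, [-63, 66, 0], [0, 0, 0.36]], [1, [-79, 83, 0], [0, 0, 0.45]], [1, [-94, 98, 0], [0, 0, 0.54]], [1, [-106, 111, 0], [0, 0, 0.61]], [1, [-116, 121, 0], [0, 0, 0.66]], [1, [-121, 126, 0], [0, 0, 0.687]], [1, [-122, 128, 0], [0, 0, 0.687]]]'

```text
clock: 9.03
position: [0.5289, -0.2552, 0.2991]
tcp_rot: [[0.989, 0.146, -0.001], [0.146, -0.989, 0.001], [-0.001, -0.001, -1.0]]
wrist_force: [-0.3, 0.4, -2.7]
grip_width: 0.155
```

```bash
python3 - <<'E'
from bench import manip
from h import *
p,R=st(manip);inbasin(p,R)
p1,R1=wp(-60,110,15);delta(p,R,p1,R1)
E
```

```text
t 9.0333 p [ 0.5289 -0.2552  0.2991] y [ 0.146 -0.989 -0.001] z [-0.001  0.001 -1.   ] q [-29.4  13.2  69.5  -0.   97.3  52.2] F [-0.3  0.4 -2.7] g 0.155
low end x -93.2 z 184.4 | high end x 86.8 z 184.2 | y 0.9 tilt -0.05 roll -0.07 yaw err 0.18
shift [-1.   0.5 54.9] turn [-0.2627  0.0009  0.0032]
```

servo_tool --motion '[[1, [0, 0, 3], [-0.02, 0, 0]], [1, [0, 0, 10], [-0.06, 0, 0.001]], [1, [0, 0, 20], [-0.11, 0, 0.002]], [1, [-1, 0, 30], [-0.16, 0, 0.003]], [1, [-1, 0, 40], [-0.21, 0, 0.003]], [1, [-1, 0, 48], [-0.245, 0, 0.003]], [1, [-1, 0, 53], [-0.26, 0, 0.003]], [1, [-1, 0, 55], [-0.262, 0, 0.003]], [1, [-1, 0, 55], [-0.262, 0, 0.003]]]'

```text
clock: 9.78
position: [0.5283, -0.2535, 0.2445]
tcp_rot: [[0.989, 0.142, 0.038], [0.147, -0.956, -0.255], [-0.0, 0.258, -0.966]]
wrist_force: [-0.2, 0.5, -2.4]
grip_width: 0.153
```

```bash
python3 look.py t1 wrist; python3 look.py t1s scene;python3 - <<'E'
from bench import manip
from h import *
p,R=st(manip);inbasin(p,R)
for a in [(-60,60,15),(-60,37,15)]:
    p1,R1=wp(*a);delta(p,R,p1,R1)
E
```

```text
t 9.7833 p [ 0.5283 -0.2535  0.2445] y [ 0.142 -0.956  0.258] z [ 0.038 -0.255 -0.966] q [-24.9   9.9  80.4 -12.6  81.6  57.7] F [-0.2  0.5 -2.4] g 0.153
t 9.8333 p [ 0.5284 -0.2539  0.2451] y [ 0.141 -0.956  0.258] z [ 0.038 -0.256 -0.966] q [-24.9   9.9  80.3 -12.6  81.6  57.7] F [-0.1  0.5 -3.1] g 0.153
t 9.8833 p [ 0.5285 -0.2542  0.2455] y [ 0.14  -0.956  0.259] z [ 0.039 -0.256 -0.966] q [-24.9   9.9  80.3 -12.6  81.6  57.7] F [-0.1 -0.4 -2.6] g 0.157
low end x -61.5 z 111.3 | high end x 112.4 z 157.9 | y 1.0 tilt 15.00 roll 0.07 yaw err 0.13
shift [ -0.8 -11.9  50. ] turn [ 0.0001 -0.0019  0.0023]
shift [ -0.9 -17.8  72.2] turn [ 0.0001 -0.0019  0.0023]
```

View pics/t1.png

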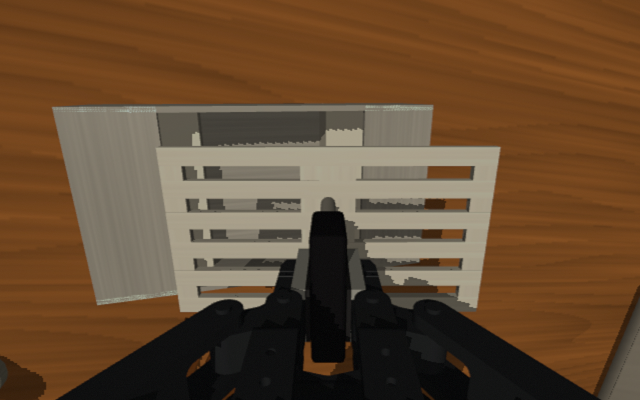

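View pics/t1s.png

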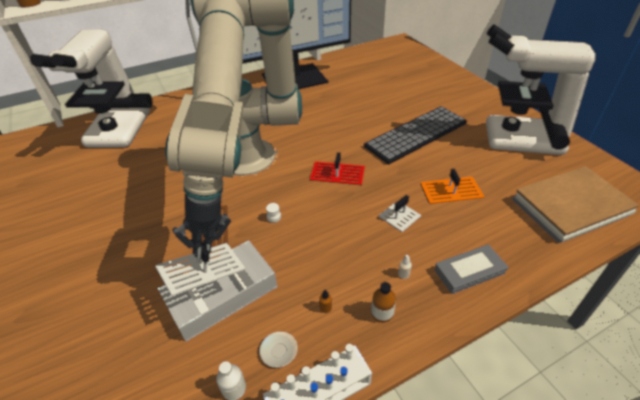

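servo_tool --motion '[[1, [0, -1, 4], [0, 0, 0]], [1, [0, -3, 12], [0, -0.001, 0.001]], [1, [0, -5, 21], [0, -0.001, 0.001]], [1, [-1, -7, 31], [0, -0.002, 0.002]], [1, [-1, -10, 41], [0, -0.002, 0.002]], [1, [-1, -12, 51], [0, -0.002, 0.002]], [1, [-1, -15, 60], [0, -0.002, 0.002]], [1, [-1, -17, 67], [0, -0.002, 0.002]], [1, [-1, -18, 71], [0, -0.002, 0.002]], [1, [-1, -18, 72], [0, -0.002, 0.002]]]'

```text
clock: 10.72
position: [0.5273, -0.2555, 0.1695]
tcp_rot: [[0.99, 0.139, 0.035], [0.143, -0.956, -0.256], [-0.002, 0.258, -0.966]]
wrist_force: [0.7, -0.1, -3.5]
grip_width: 0.15
```

```bash
python3 look.py t2 wrist; python3 look.py t2s scene;python3 - <<'E'
from bench import manip
from h import *
p,R=st(manip);inbasin(p,R)
for a in [(-60,36,15),(-117,35.5,15)]:
    p1,R1=wp(*a);delta(p,R,p1,R1)
im=cv2.imread("pics/t2s.png")[200:350,130:300];cv2.imwrite("pics/t2sz.png",cv2.resize(im,None,fx=4,fy=4,interpolation=cv2.INTER_CUBIC))
E
```

```text
t 10.7167 p [ 0.5273 -0.2555  0.1695] y [ 0.139 -0.956  0.258] z [ 0.035 -0.256 -0.966] q [-25.1  13.5  85.2 -13.1  73.6  59.6] F [ 0.7 -0.1 -3.5] g 0.15
t 10.7667 p [ 0.5274 -0.2556  0.1701] y [ 0.138 -0.956  0.259] z [ 0.035 -0.256 -0.966] q [-25.1  13.4  85.1 -13.1  73.6  59.6] F [-0.2  0.5 -2.9] g 0.157
t 10.8167 p [ 0.5276 -0.2557  0.1708] y [ 0.138 -0.956  0.259] z [ 0.036 -0.257 -0.966] q [-25.1  13.4  85.1 -13.1  73.6  59.6] F [ 0.9 -1.2 -1.7] g 0.154
low end x -60.1 z 36.6 | high end x 113.8 z 83.2 | y -0.4 tilt 15.02 roll -0.04 yaw err 0.01
shift [ 0.3 -0.1  0.6] turn [0.0003 0.0007 0.0002]
shift [  0.3 -55.2 -13.7] turn [0.0003 0.0007 0.0002]
```

View pics/t2.png

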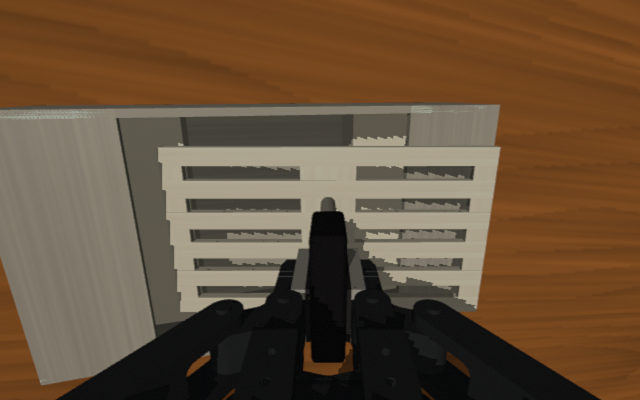

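View pics/t2sz.png

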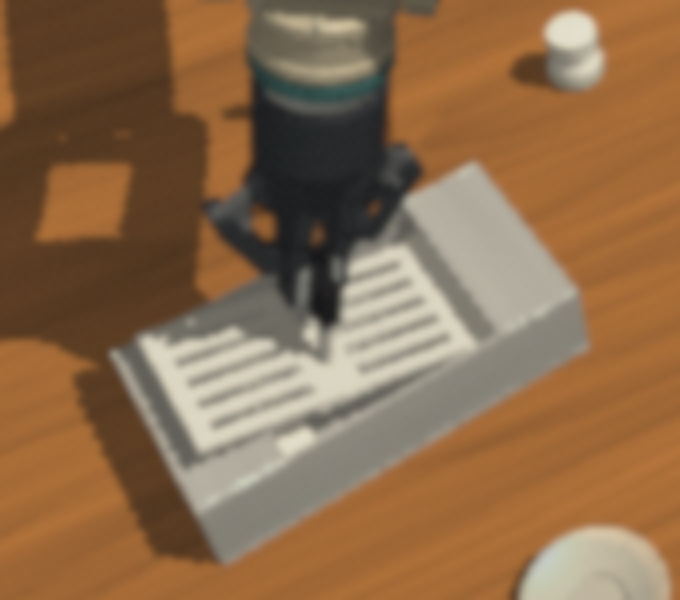

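The low end is inside the mouth and clear of the lip by about 10 mm. Next I'll slide it under the lip.

servo_tool --motion '[[1, [0, -3, -1], [0, 0, 0]], [1, [0, -8, -2], [0, 0, 0]], [1, [0, -15, -4], [0, 0, 0]], [1, [0, -22, -5.5], [0, 0, 0]], [1, [0, -30, -7.5], [0, 0, 0]], [1, [0, -38, -9.5], [0, 0, 0]], [1, [0, -45, -11.2], [0, 0, 0]], [1, [0, -51, -12.7], [0, 0, 0]], [1, [0, -54, -13.4], [0, 0, 0]], [1, [0, -55, -13.7], [0, 0, 0]]]'

```text
clock: 11.65
position: [0.5194, -0.1989, 0.1697]
tcp_rot: [[0.99, 0.139, 0.036], [0.144, -0.956, -0.256], [-0.001, 0.259, -0.966]]
wrist_force: [-0.0, -0.5, -2.6]
grip_width: 0.151
```

```bash
python3 look.py t3 wrist; python3 - <<'E'
from bench import manip
from h import *
p,R=st(manip);inbasin(p,R)
for a in [(-117,36,15),(-117,36,10),(-117,35,5),(-117,34,0)]:
    p1,R1=wp(*a);delta(p,R,p1,R1)
E
```

```text
t 11.65 p [ 0.5194 -0.1989  0.1697] y [ 0.139 -0.956  0.259] z [ 0.036 -0.256 -0.966] q [-19.9   9.5  89.7 -13.8  74.1  64.9] F [-0.  -0.5 -2.6] g 0.151
t 11.7 p [ 0.5195 -0.1991  0.1697] y [ 0.139 -0.956  0.259] z [ 0.036 -0.256 -0.966] q [-19.9   9.5  89.7 -13.8  74.1  64.9] F [-0.3  0.4 -2.2] g 0.154
low end x -117.2 z 35.5 | high end x 56.6 z 82.1 | y -0.4 tilt 15.01 roll -0.05 yaw err 0.04
shift [ 0.3  0.4 -0.4] turn [0.0002 0.0007 0.0007]
shift [ 0.3 10.   7.9] turn [0.0874 0.0007 0.0006]
shift [ 0.3 18.6 18. ] turn [0.1747 0.0007 0.0006]
shift [ 0.3 26.4 28.7] turn [0.262  0.0008 0.0006]
```

View pics/t3.png

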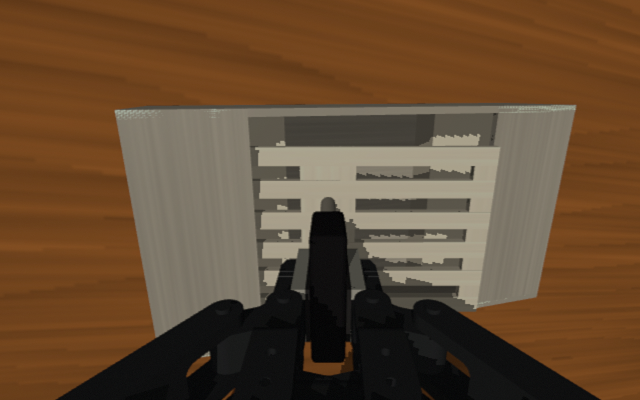

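servo_tool --motion '[[1, [0, 2, 1.5], [0.018, 0, 0]], [1, [0, 5, 4], [0.044, 0, 0]], [1, [0, 7.5, 6], [0.066, 0, 0]], [1, [0, 10, 8], [0.087, 0, 0]], [1, [0, 13, 11.3], [0.117, 0, 0]], [1, [0, 16, 14.7], [0.146, 0, 0]], [1, [0, 18.6, 18], [0.175, 0, 0]], [1, [0, 21.4, 21.6], [0.204, 0, 0]], [1, [0, 24.2, 25.4], [0.236, 0, 0]], [1, [0, 26.4, 28.7], [0.262, 0, 0]]]'

```text
clock: 12.53
position: [0.5241, -0.2331, 0.1485]
tcp_rot: [[0.99, 0.142, -0.001], [0.142, -0.99, 0.002], [-0.001, -0.002, -1.0]]
wrist_force: [-0.0, -0.0, -3.4]
grip_width: 0.154
```

```bash
python3 look.py t4 wrist; python3 look.py t4s scene; python3 - <<'E'
from bench import manip
from h import *
p,R=st(manip);inbasin(p,R)
for a in [(-117,34,0),(-90,34,0),(-90,30,0)]:
    p1,R1=wp(*a);delta(p,R,p1,R1)
im=cv2.imread("pics/t4s.png")[200:350,130:300];cv2.imwrite("pics/t4sz.png",cv2.resize(im,None,fx=4,fy=4,interpolation=cv2.INTER_CUBIC))
E
```

```text
t 12.5333 p [ 0.5241 -0.2331  0.1485] y [ 0.142 -0.99  -0.002] z [-0.001  0.002 -1.   ] q [-27.7  16.7  83.    0.1  80.4  54.1] F [-0.  -0.  -3.4] g 0.154
t 12.5833 p [ 0.5238 -0.2336  0.1479] y [ 0.141 -0.99  -0.003] z [-0.002  0.003 -1.   ] q [-27.8  16.8  82.9   0.1  80.5  54.1] F [-1.4 -0.9 -4. ] g 0.155
t 12.6333 p [ 0.5238 -0.2333  0.1481] y [ 0.141 -0.99  -0.001] z [-0.002  0.001 -1.   ] q [-27.7  16.7  83.    0.   80.4  54.2] F [-0.  -0.5 -3.1] g 0.156
low end x -115.6 z 33.4 | high end x 64.4 z 33.2 | y -1.0 tilt -0.07 roll -0.10 yaw err -0.10
shift [ 0.8 -1.5 -0.7] turn [-0.0013  0.0018 -0.0017]
shift [ 0.9 25.5 -0.8] turn [-0.0013  0.0018 -0.0017]
shift [ 0.9 25.5  3.2] turn [-0.0013  0.0018 -0.0017]
```

View pics/t4.png

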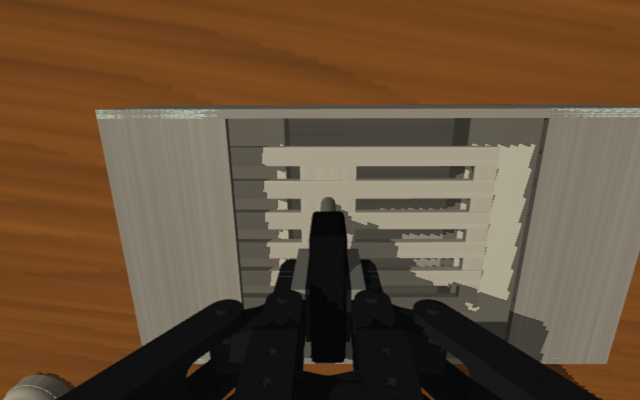

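View pics/t4sz.png

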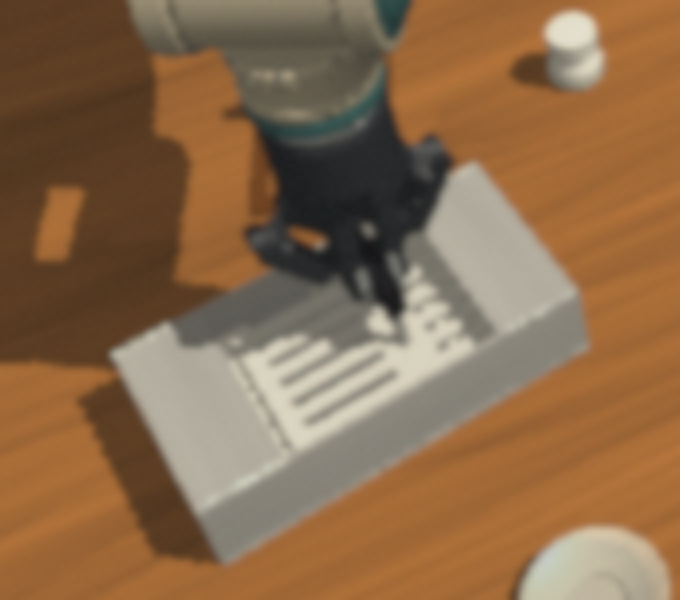

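The plate is level in the mouth, about 3 mm above the ledges, and free of contact. Next I'll slide it 25.5 mm back to the middle.

servo_tool --motion '[[1, [0, 2, 0], [0, 0, 0]], [1, [0, 6, 0], [0, 0, 0]], [1, [0, 11, 0], [0, 0, 0]], [1, [0, 16, 0], [0, 0, 0]], [1, [0, 21, 0], [0, 0, 0]], [1, [0, 24.5, 0], [0, 0, 0]], [1, [0, 25.5, 0], [0, 0, 0]], [1, [0, 25.5, 0], [0, 0, 0]], [1, [0, 25.5, 0], [0, 0, 0]]]'

```text
clock: 13.38
position: [0.5277, -0.2574, 0.1487]
tcp_rot: [[0.99, 0.143, -0.001], [0.143, -0.99, 0.0], [-0.001, -0.0, -1.0]]
wrist_force: [0.3, -0.1, -2.7]
grip_width: 0.155
```

```bash
python3 look.py t5 wrist; python3 - <<'E'
from bench import manip
from h import *
p,R=st(manip);inbasin(p,R)
for a in [(-90,34,0),(-90,30,0)]:
    p1,R1=wp(*a);delta(p,R,p1,R1)
E
```

```text
t 13.3833 p [ 0.5277 -0.2574  0.1487] y [ 0.143 -0.99  -0.   ] z [-0.001  0.    -1.   ] q [-29.6  18.7  80.4  -0.   80.9  52.2] F [ 0.3 -0.1 -2.7] g 0.155
t 13.4333 p [ 0.5277 -0.2573  0.1487] y [ 0.143 -0.99  -0.   ] z [-0.001  0.    -1.   ] q [-29.6  18.7  80.5  -0.   80.9  52.2] F [-1.1  0.5 -2.5] g 0.153
low end x -91.2 z 34.0 | high end x 88.8 z 33.9 | y -0.5 tilt -0.01 roll -0.06 yaw err -0.00
shift [ 0.4  1.2 -0.1] turn [-0.0002  0.001  -0.    ]
shift [0.4 1.2 3.9] turn [-0.0002  0.001  -0.    ]
```

View pics/t5.png

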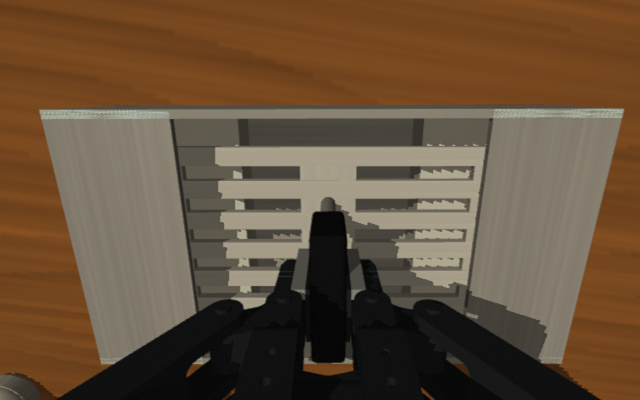

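servo_tool --motion '[[1, [0, 1, 1], [0, 0, 0]], [1, [0, 1, 2], [0, 0, 0]], [1, [0, 1, 3], [0, 0, 0]], [1, [0, 1, 3.5], [0, 0, 0]], [1, [0, 1, 3.5], [0, 0, 0]], [1, [0, 1, 3.5], [0, 0, 0]]]'

```text
clock: 13.93
position: [0.5279, -0.2583, 0.1452]
tcp_rot: [[0.99, 0.143, -0.001], [0.143, -0.99, 0.0], [-0.001, -0.0, -1.0]]
wrist_force: [-0.2, 0.0, -2.2]
grip_width: 0.154
```

```bash
python3 - <<'E'
from bench import manip
from h import *
p,R=st(manip);inbasin(p,R)
E
```

```text
t 13.9333 p [ 0.5279 -0.2583  0.1452] y [ 0.143 -0.99  -0.   ] z [-0.001  0.    -1.   ] q [-29.7  19.   80.5  -0.   80.5  52.1] F [-0.2  0.  -2.2] g 0.154
low end x -90.1 z 30.4 | high end x 89.9 z 30.4 | y -0.5 tilt -0.01 roll -0.06 yaw err -0.00
```

Not in contact yet (−2.2 N is just the plate's weight), so I'll lower in 0.5 mm steps.

servo_tool --motion '[[1, [0, 0, 0.5], [0, 0, 0]], [1, [0, 0, 1], [0, 0, 0]], [1, [0, 0, 1], [0, 0, 0]], [1, [0, 0, 1], [0, 0, 0]]]'

```text
clock: 14.27
position: [0.5279, -0.2584, 0.1446]
tcp_rot: [[0.99, 0.143, -0.001], [0.143, -0.99, -0.0], [-0.001, 0.0, -1.0]]
wrist_force: [-1.4, 0.9, -0.6]
grip_width: 0.151
```

servo_tool --motion '[[1, [0, 0, 0.4], [0, 0, 0]], [1, [0, 0, 0.4], [0, 0, 0]], [0.7, [0, 0, 0.4], [0, 0, 0]], [0.6, [0, 0, 0.4], [0, 0, 0]], [0.5, [0, 0, 0.4], [0, 0, 0]], [0.4, [0, 0, 0.4], [0, 0, 0]], [0.4, [0, 0, 0], [0, 0, 0]], [0.4, [0, 0, 0], [0, 0, 0]], [0.4, [0, 0, 0], [0, 0, 0]]]'

```text
clock: 15.02
position: [0.5279, -0.2584, 0.1443]
tcp_rot: [[0.99, 0.143, -0.001], [0.143, -0.99, -0.0], [-0.001, 0.0, -1.0]]
wrist_force: [0.0, -0.2, -0.4]
grip_width: 0.602
```

```bash
python3 look.py r1 wrist
```

```text
t 15.0167 p [ 0.5279 -0.2584  0.1443] y [ 0.143 -0.99   0.   ] z [-0.001 -0.    -1.   ] q [-29.7  19.1  80.5  -0.   80.4  52.1] F [ 0.  -0.2 -0.4] g 0.602
```

View pics/r1.png

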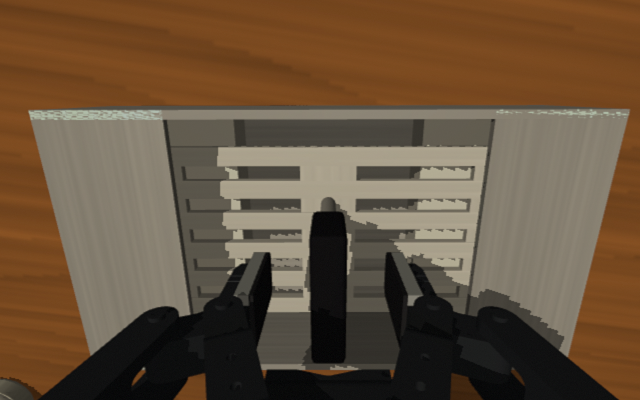

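The bar is free of both pads and the plate hasn't moved, so I'll retreat straight up.

servo_tool --motion '[[0.4, [0, 0, -4], [0, 0, 0]], [0.4, [0, 0, -14], [0, 0, 0]], [0.4, [0, 0, -30], [0, 0, 0]], [0.4, [0, 0, -55], [0, 0, 0]], [0.4, [0, 0, -85], [0, 0, 0]], [0.4, [-15, 0, -115], [0, 0, 0]], [0.4, [-35, 0, -140], [0, 0, 0]], [0.4, [-50, 0, -155], [0, 0, 0]], [0.4, [-55, 0, -160], [0, 0, 0]], [0.4, [-55, 0, -160], [0, 0, 0]]]'

```text
clock: 15.9
position: [0.4733, -0.2666, 0.3068]
tcp_rot: [[0.99, 0.142, 0.003], [0.142, -0.99, -0.002], [0.002, 0.003, -1.0]]
wrist_force: [0.6, 0.2, -0.7]
grip_width: 0.604
```

```bash
python3 look.py f1 wrist; python3 look.py f1s scene; python3 look.py f1t top; python3 -c "
import cv2
im=cv2.imread('pics/f1s.png')[200:350,130:300];cv2.imwrite('pics/f1sz.png',cv2.resize(im,None,fx=4,fy=4,interpolation=cv2.INTER_CUBIC))"
```

```text
t 15.9 p [ 0.4733 -0.2666  0.3068] y [ 0.142 -0.99   0.003] z [ 0.003 -0.002 -1.   ] q [-33.3   5.8  77.   -0.   97.   48.6] F [ 0.6  0.2 -0.7] g 0.604
t 15.95 p [ 0.4736 -0.2663  0.3048] y [ 0.142 -0.99   0.001] z [ 0.    -0.001 -1.   ] q [-33.2   5.9  77.   -0.   97.   48.6] F [ 0.5 -0.2  0.3] g 0.6
t 16.0 p [ 0.4738 -0.2661  0.3035] y [ 0.143 -0.99  -0.001] z [-0.002  0.001 -1.   ] q [-33.2   6.   77.1  -0.   97.   48.6] F [-0.4  0.2 -1.3] g 0.605
```

View pics/f1.png

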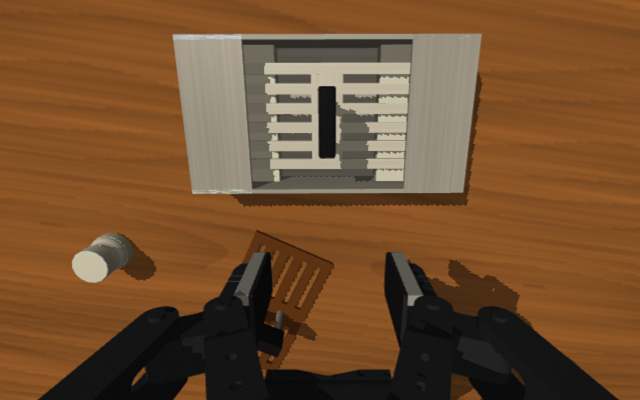

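View pics/f1sz.png

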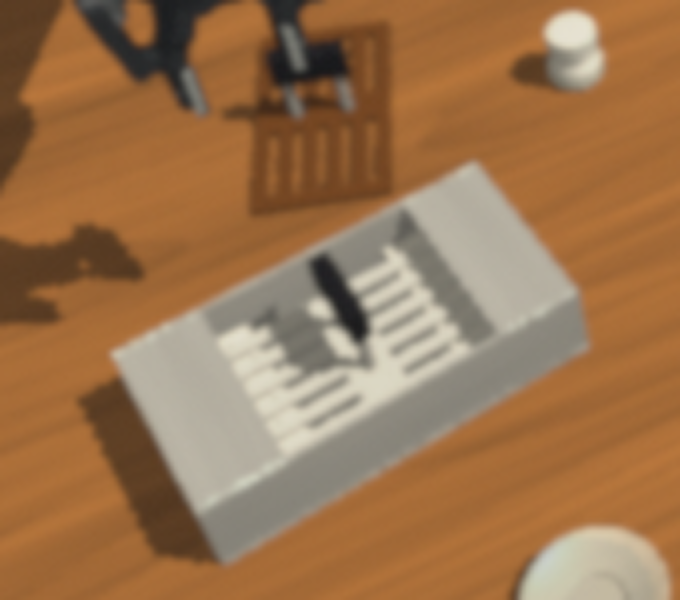

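View pics/f1t.png

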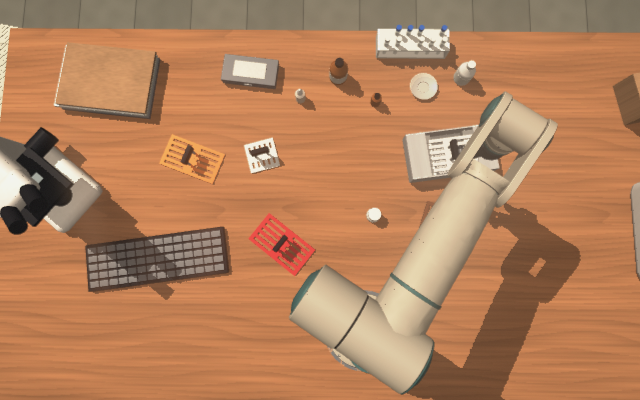

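```bash
python3 - <<'E'
from h import *
c=json.load(open("pics/f1.json"))
X=onz(c,(326.7,121.5),.1025);print(X,((X-BO)@bx*1e3).round(1),((X-BO)@by*1e3).round(1))
cs=[(319,87),(336,87),(335,158),(320,158)]
W=[onz(c,q,.1025) for q in cs];print([np.linalg.norm(W[i]-W[(i+1)%4]).round(4) for i in range(4)])
E
```

```text
[ 0.52899779 -0.25783279  0.1025    ] -0.5 0.1
[np.float64(0.0129), np.float64(0.0544), np.float64(0.0121), np.float64(0.0544)]
```

```bash
python3 -c "
from bench import manip
print(manip.get_state()['clock']);print(manip.hand_in())"
```

```text
16.05
the job is handed in; nothing more can be done
None
```

The long plate is in the basin, lying flat on the ledges with both ends under the lips, and I handed the job in at 16.05 s. I gripped it by its bar and tilted it 15°. One end went under the lip nearer the robot, then I lowered the other end through the mouth, slid the plate to the middle, set it down and let go.

**Last checks:**
- **Position:** the bar is within about 0.5 mm of the basin's middle, and both ends show under the lips in the wrist view.
- **Contact:** wrist forces stayed at about 5 N or less in the readings I took. The gripper is open and about 0.15 m clear of the plate.
- **Other plates:** the short plate and the orange and red look-alikes look unmoved from above. In the final top picture the arm hides the brown one, but it shows undisturbed in the wrist and scene views.

**Small disagreements:**
- **Set-down height:** the plate touched down about 0.5–1 mm lower than my model predicted.
- **Bar size:** the bar measured 1–2 mm smaller than stated in the final picture, within pixel error.

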